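# Start a descaling soak: tip in the tea balls, open the safety cap

### The job

The three steel tea balls need a descaling soak: tip them all out of the steel scoop into the steel mixing bowl, and set the empty scoop back down flat on the worktop, clear of the bowl. Only then open the descaler bottle for dosing: push its child-safe cap down, turn it anticlockwise while it is down until it is free, lift it a few centimetres straight up off the neck, and finish with the cap still held level in the gripper above the open bottle. The bottle and the bowl stay standing on the worktop, and the mug, the spice jar, the salt shaker and the coaster are left alone.

Things in the scene. Friction and masses are not known exactly. Their poses are not given: they have to be found in the camera images.
- scoop: Open steel kitchen scoop with a black handle, loose, 0.16 kg; 110 x 100 mm basin, flat floor 2.5 mm thick; origin: centre of its underside; +x to its open mouth, z up. Back wall 40 mm high, side walls falling to 9 mm at the mouth. Starts flat on the worktop, mouth roughly to the left, the three balls loose in it.
- scoop_grip (a point): Point on the axis of the scoop's straight handle, at x = -99 mm, z = 36 mm of the scoop, where to pinch it from above. The handle runs along the scoop's x from -65 to -143 mm, is 16 mm wide and 20 mm high. Axes as the scoop's.
- scoop_lip (a point): Middle of the lip's top edge at the scoop's mouth, at x = +55 mm, z = 6 mm of the scoop (the lip stands 3.5 mm above the inner floor). The balls roll over it once the mouth is tipped about 36 degrees down; 50 to 60 degrees empties the scoop. Axes as the scoop's.
- bowl: Round steel mixing bowl, open at the top; outer diameter at the rim 175 mm, 73 mm high; inside 72 mm across at the flat bottom, widening to 163 mm at the rim; origin: centre of its underside, z up. Loose, 0.45 kg.
- ball_1_center (a point): Centre of a steel tea ball (round infuser with punched holes), 36 mm in diameter, 0.03 kg; axes mean nothing. Starts in the scoop.
- ball_2_center (a point): Centre of the second tea ball, equal to the first.
- ball_3_center (a point): Centre of the third tea ball, equal to the first.
- bottle: White round descaler bottle with a blank paper band, 84 mm in diameter, about 0.8 kg, loose; origin: centre of its underside, z up. Straight wall up to 108 mm, then a shoulder narrowing to a collar, 51 mm in diameter, whose top is 139.5 mm up. The neck's rim, 166 mm up, is inside the cap. Its weight and the push on the cap keep it from turning along.
- cap: Round ribbed grey push-and-turn cap, 54 mm in diameter, 33 mm high, 0.03 kg, loose once unlocked; origin: centre of its open underside, z up. Shut, its underside is 146 mm above the bottle's. Inside, three lugs sit in pockets under three hooks of the neck, pushed up by a spring of about 5 N: until pushed down it turns by no more than about 4 degrees and cannot be pulled off.
- cap_top (a point): Centre of the cap's flat top (raised arrows), 33 mm above its underside, 179 mm above the bottle's underside when shut. Pushed down 4 mm (9 N) or more the cap is unlocked; at 6.5 mm (11 N) it meets the collar. Held down, turn it anticlockwise seen from above: from 32 to 88 degrees (best 60) it lifts straight off; there is a stop at about 90. Keep the fingers above the collar.
- mug_a: Light stoneware mug standing upside down, 71 mm across and 106 mm with its handle (to its -y), 85 mm high; it stands firm; to be left alone. Origin: on the worktop, at the middle of mug and handle.
- shaker: Small salt shaker, 44 mm in diameter, 90 mm high; to be left alone. Origin: centre of its underside.
- spice: Spice jar with a lid, 47 mm across, 98 mm high; to be left alone. Origin: centre of its underside.
- coaster: Flat square coaster, 98 x 98 x 6 mm; to be left alone. Origin: centre of its underside.
Things that resemble listed ones, but are neither listed nor needed, are in the scene too. What is shaped like the cap but green or yellow is not meant.

How it is judged:
By the outcome, as a careful person would: the job done as asked, in the order asked, and still so for the second after the job is handed in, while the arm keeps its last pose, push and grip.
It also fails if it takes over 61 s, if anything falls off the work surface, if the arm or the gripper's body presses on something with over 40 N, if the wrist force passes 120 N, or if a joint passes its speed limit or range.

### The arm

A 6-joint arm with a two-finger parallel gripper is mounted at the origin on a cart in front of the work surface, level with it; the furniture and walls round the work are solid. World frame = base frame: x ahead of the robot, y to its left, z up, the work surface at z = 0. Lengths are in m, angles in rad, forces in N, time in s.
With the tool pointing down it reaches from about 0.425 to 0.925 m from the base axis. Payload 12.5 kg.
Tool frame: the origin (TCP) lies where the fingers leave the gripper's body, on its centre line; the fingertips stand 73 mm ahead of it and the grasp point (between the pads) lies 54 mm ahead of it; z points along the fingers, x is the direction in which the jaws open and shut, and the axes are right-handed (so a half turn about z gives the same grasp; the last joint's range is limited). The gripper opens to 85 mm and grips with 20 to 120 N. Pads are 22 mm wide; open, the fingers measure 114 mm over their backs; the gripper's body (76 mm by 85 mm) begins 54 mm behind the grasp point. The pads swing forward as they close: fully open they stand 13 mm farther back than shut.
Start: joints at [-1.266, 0.491, 1.559, -0, 1.092, -0.106], TCP at [0.25, -0.573, 0.304] pointing down, gripper open.
Joint ranges: [-3.1, 3.1], [-0.84, 2.19], [0.05, 2.79], [-1.13, 4.28], [0.06, 2.93], [-2.69, 2.69]. Speed limits (rad/s): [2.22, 2.22, 2.79, 3.14, 3.14, 3.14].

### API

Orientations are given as a unit quaternion [x, y, z, w].
In Python, from rig import env gives the robot as it stands.
- The arm moves only by the tool apply_moves, never from a script. Its argument "series" is a list of rows, each an object with "travel": the shift along the tool's x, y, z in cm, a list of three; "turn": the turn, a rotation vector about the tool's x, y, z in degrees, a list of three; "jaw": the opening, from 0 (shut) to 1 (fully open). In form: [{"travel": [dx, dy, dz], "turn": [wx, wy, wz], "jaw": jaw}, ...]. A call has 1 to 20 rows; each row is the pose to reach, as a shift and turn from the pose measured when the call began, along the tool's axes at that moment; what a row does not reach only later rows make up. A row lasts 1/10 s, in which the tool goes at most 50 mm and 8.59 degrees, less where a joint would pass 70% of its speed; a pose out of reach is approached as far as the arm can. A call with a gripper value outside its range is refused whole. The fingers move at their own pace and stop on an object; "grip_force" is the grip in N (left out, the last holds). Time passes only in rows, so rows that repeat a pose let the fingers close. It gives the time, the measured TCP pose, the force and the opening at its end, in the units of the state.
- env.get_obs(): the state, without advancing time (a new reading comes with each control period).
- env.grab_frame(name): name is "scene" or "side" or "wrist"; returns the picture (420x560x3 uint8, red, green, blue); there is no depth.
- env.camera_info(name): a dict with "K" (3x3 intrinsics, pixels), "position" and "attitude" of the camera in the world; the wrist camera has in their place "T_tool_cam" (4x4, takes a point from camera to tool coordinates, whose origin is the TCP and whose axes are the tool frame's). Camera axes: x right, y down, z forward; pixel columns grow to the right and rows downward; lengths in m; the calibration is good to about 2 mm. A picture is of the moment at which its call begins: read the wrist's pose just before it. camera_info takes no time and is no camera call.
- env.finish_job(): hands the job in, once; it reports no verdict.
Trained networks look in the newest picture that a camera, given by its name, has taken for a name from the list of things; names that differ only in an ending like _2 or _b are one class to them, and where a whole thing is asked for, a point or a joint stands for the part that bears it (a point fixed in the world has none). Each returns a list of dicts, best first, with "conf" (0 to 1); they miss things now and then, are a little off and sometimes report something else, mostly with a low value. They report only what shows in the picture. A call takes as long as a camera call. They do not tell look-alikes from the thing itself.
- env.boxes_of(query, camera): "pixel" ([column, row] in pixels, amid what is visible of it).
- env.regions_of(query, camera): "pixels" (420x560 bool, what is visible of it) and "pixel" ([column, row] in pixels, amid what is visible of it).
The state is a dict: "time": time; "joints": joint angles; "dq": joint speeds; "tau": joint torques, N m; "tool_pos": TCP position; "tool_rot": TCP orientation; "force": force on the tool from outside, world axes, zero at the start; "torque": the same for the moment, N m; "finger_gap": finger opening in m.
Only numpy, scipy, OpenCV 4.12 (cv2) and the standard library are available. Lean on these libraries where they do the work, as an engineer would, in place of code of your own. Each camera call takes 0.05 s, during which the arm holds its last target.

## Working session

There is one attempt and no reset: what is moved stays moved. The work goes in short steps, Python scripts to look and compute and a tool call to move; the robot and the scene stay as the last step left them, time stands still between calls to the robot, and variables do not carry over. Pictures are saved under pics/ and viewed, and the job is handed in when it is done.

Besides the shell and the picture viewer there is one more tool, called after "Emit:" as a command line: name --argument value ..., lists and objects as JSON in quotes. apply_moves: Moves the arm, as the interface text tells. Its arguments: {"type":"object","properties":{"series":{"type":"array","items":{"type":"object","properties":{"travel":{"type":"array","items":{"type":"number"}},"turn":{"type":"array","items":{"type":"number"}},"jaw":{"type":"number"}}}},"grip_force":{"type":"number"}},"required":["series"]}

```bash
ls; mkdir -p pics; python3 - <<'E'
from rig import env
import cv2
o=env.get_obs(); print(o)
for n in ["scene","side","wrist"]:
    f=env.grab_frame(n); cv2.imwrite(f"pics/{n}0.png",f[:,:,::-1]); print(n,env.camera_info(n))
E
```

```text
pics
{'time': 0.0, 'joints': array([-1.26558062e+00,  4.91579480e-01,  1.55948315e+00,  4.52788469e-06,
        1.09167594e+00, -1.05620378e-01]), 'dq': array([9.04985799e-05, 1.02900771e-03, 1.58248416e-03, 9.33525361e-04,
       4.05718247e-04, 9.12764655e-05]), 'tau': array([-3.78892364e-04, -6.18451595e+01, -2.61589354e+01, -1.25664769e-04,
        4.15098868e-03, -8.46721434e-06]), 'tool_pos': array([ 0.24957384, -0.5728418 ,  0.3033037 ]), 'tool_rot': array([ 8.36472834e-01, -5.48008092e-01, -4.42219753e-04, -3.64315663e-04]), 'force': array([ 0.86848328, -0.42914571, -0.14121474]), 'torque': array([-0.03716099,  0.02793623, -0.00532238]), 'finger_gap': 0.08556074887111532}
scene {'K': array([[497.56218404,   0.        , 268.19563669],
       [  0.        , 497.56218404, 210.91674744],
       [  0.        ,   0.        ,   1.        ]]), 'position': array([-0.18694482,  0.96685565,  0.81275551]), 'attitude': array([-0.28144102,  0.8161993 , -0.48059509,  0.1537466 ])}
side {'K': array([[502.73248892,   0.        , 272.58649972],
       [  0.        , 502.73248892, 206.90325026],
       [  0.        ,   0.        ,   1.        ]]), 'position': array([0.03412655, 0.64186703, 1.25783739]), 'attitude': array([-0.30528987,  0.89899682, -0.29559821,  0.10594583])}
wrist {'K': array([[316.3903369 ,   0.        , 284.43880962],
       [  0.        , 316.3903369 , 209.33827864],
       [  0.        ,   0.        ,   1.        ]]), 'T_tool_cam': array([[ 9.99999889e-01,  4.98969582e-05,  4.68691970e-04,
        -4.16553080e-04],
       [-2.01703878e-04,  9.44032237e-01,  3.29853140e-01,
        -8.51015845e-02],
       [-4.26001661e-04, -3.29853198e-01,  9.44032143e-01,
        -7.04992862e-02],
       [ 0.00000000e+00,  0.00000000e+00,  0.00000000e+00,
         1.00000000e+00]])}
```

View pics/scene0.png

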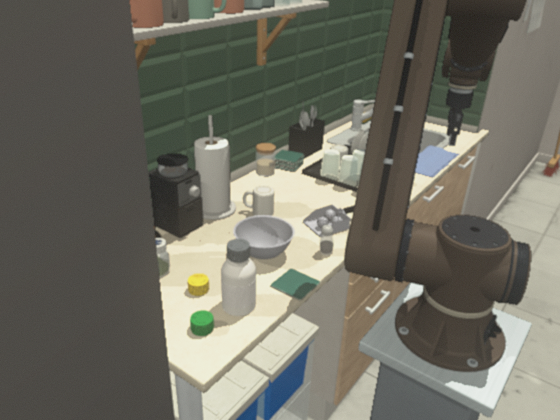

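View pics/side0.png

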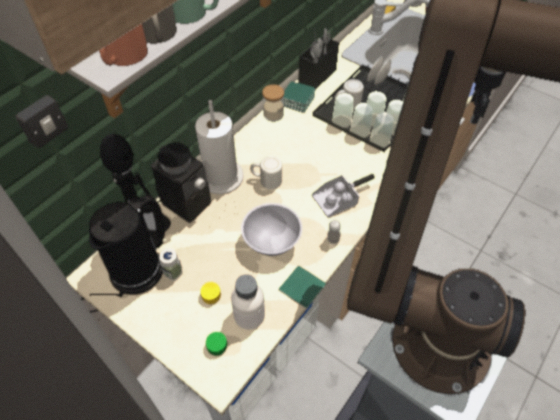

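View pics/wrist0.png

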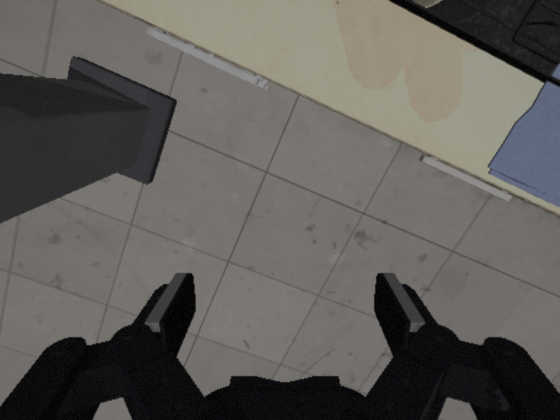

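The scene view shows the scoop with balls at (328,220), the bowl at (263,237), and the bottle with the grey cap at (239,285). The shaker is at (326,243) and the coaster at (295,284). Yellow and green cap decoys are at (198,285) and (202,323). Next I'll measure positions.

```bash
cat > h.py <<'E'
import numpy as np, cv2
from scipy.spatial.transform import Rotation as R
from rig import env
def cam(n,o=None):
    c=env.camera_info(n)
    if n=="wrist":
        o=o or env.get_obs(); T=c["T_tool_cam"]; Rt=R.from_quat(o["tool_rot"]).as_matrix()
        return c["K"],Rt@T[:3,:3],o["tool_pos"]+Rt@T[:3,3]
    return c["K"],R.from_quat(c["attitude"]).as_matrix(),np.array(c["position"])
def ray(px,C):
    K,Rm,p=C; d=Rm@np.linalg.solve(K,[px[0],px[1],1.]); return p,d/np.linalg.norm(d)
def onz(px,C,z):
    p,d=ray(px,C); return p+d*(z-p[2])/d[2]
def tri(rs):
    A=np.zeros((3,3));b=np.zeros(3)
    for p,d in rs:
        M=np.eye(3)-np.outer(d,d);A+=M;b+=M@p
    x=np.linalg.solve(A,b); return x,[np.linalg.norm(np.cross(x-p,d)) for p,d in rs]
def proj(X,C):
    K,Rm,p=C; v=(np.atleast_2d(X)-p)@Rm; v=v@K.T; return v[:,:2]/v[:,2:]
def save(f,name,box=None,s=1):
    if box: f=f[box[1]:box[3],box[0]:box[2]]
    f=cv2.resize(f,None,fx=s,fy=s,interpolation=cv2.INTER_CUBIC) if s!=1 else f
    cv2.imwrite(f"pics/{name}.png",f[:,:,::-1])
E
python3 - <<'E'
from h import *
q=["scoop","scoop_grip","scoop_lip","bowl","ball_1_center","bottle","cap","cap_top","mug_a","shaker","spice","coaster"]
for n in ["scene","side"]:
    f=env.grab_frame(n)
    if n=="side": save(f,"s_l",(180,130,400,360),3 and 2.5); 
    for k in q:
        r=env.boxes_of(k,n)
        print(n,k,[(np.round(d["pixel"]).astype(int).tolist(),round(d["conf"],2)) for d in r[:5]])
print(env.get_obs()["time"])
E
```

```text
scene scoop [([332, 220], 0.97), ([328, 214], 0.62)]
scene scoop_grip [([334, 219], 0.98)]
scene scoop_lip [([331, 220], 0.63)]
scene bowl [([264, 231], 0.94), ([164, 257], 0.5)]
scene ball_1_center [([330, 216], 0.61), ([329, 218], 0.19)]
scene bottle [([237, 285], 0.91)]
scene cap [([203, 323], 0.84), ([237, 251], 0.67), ([198, 280], 0.6)]
scene cap_top [([204, 321], 0.85), ([238, 251], 0.82), ([197, 285], 0.69)]
scene mug_a [([262, 202], 0.79)]
scene shaker [([325, 240], 0.82)]
scene spice [([165, 260], 0.75)]
scene coaster [([298, 284], 0.62)]
side scoop [([340, 196], 0.85)]
side scoop_grip [([337, 190], 0.85)]
side scoop_lip [([338, 194], 0.86)]
side bowl [([270, 230], 0.82)]
side ball_1_center []
side bottle [([248, 308], 0.96)]
side cap [([246, 285], 0.93), ([215, 343], 0.65)]
side cap_top [([216, 340], 0.72), ([211, 292], 0.72)]
side mug_a [([269, 170], 0.93)]
side shaker [([333, 232], 0.83), ([337, 191], 0.17)]
side spice [([172, 263], 0.57)]
side coaster [([303, 286], 0.83)]
1.45
```

View pics/s_l.png

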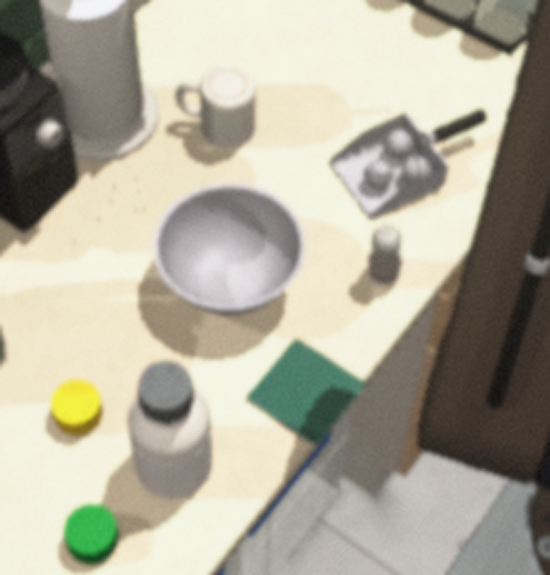

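The crop shows the scoop's handle running from (354,185) to (374,176) in side pixels, with its mouth edge from (313,194) to (328,216). The grey cap (the real one) is at (246,285); the green and yellow ones are decoys.

```bash
python3 - <<'E'
from h import *
S=cam("side");C=cam("scene")
def P(x,y): return (180+x/2.5,130+y/2.5)
h1=onz(P(437,137),S,.036);h2=onz(P(481,117),S,.036)
m1=onz(P(333,162),S,.007);m2=onz(P(371,214),S,.007)
print("handle",h1,h2,"lip",m1,m2,(m1+m2)/2, np.linalg.norm(m1-m2))
d=(m1+m2)/2-(h1+h2)/2; print("yaw",np.degrees(np.arctan2(d[1],d[0])), np.degrees(np.arctan2(*(h1-h2)[[1,0]])),np.degrees(np.arctan2(*(m1-m2)[[1,0]])))
# bowl rim ellipse side: left157 right 303, top 184 bottom 310
for a in [(157,250),(303,245),(230,184),(230,311)]: print("rim",onz(P(*a),S,.071))
# bottle cap
print("cap top",onz(P(165,383),S,.179), onz((238.5,246),C,.179))
print("bottle base", onz(P(172,452),S,.05))
for n,a,b,z in [("mug",(262,202),(269,170),.04),("shaker",(325,243),(333.5,232),.045),("coaster",(295,284),(303,287),.006),("spice",(162,258),(172,263),.05)]:
    print(n,onz(a,C,z),onz(b,S,z), tri([ray(a,C),ray(b,S)])[0])
print("yellow",onz(P(77,403),S,.033),"green",onz(P(92,530),S,.033))
print("edge of counter", onz((222,400),S,0))
E
```

```text
handle [ 0.44701177 -0.29213687  0.036     ] [ 0.42020821 -0.35339625  0.036     ] lip [ 0.53932715 -0.20060294  0.007     ] [ 0.45617995 -0.16256826  0.007     ] [ 0.49775355 -0.1815856   0.007     ] 0.09143355025673947
yaw 65.56600524164075 66.36859527448726 -24.581152659513183
rim [0.59995525 0.06788149 0.071     ]
rim [ 0.47188098 -0.03837835  0.071     ]
rim [ 0.59138671 -0.0568053   0.071     ]
rim [0.48442923 0.08136558 0.071     ]
cap top [0.44381155 0.23401247 0.179     ] [0.43943504 0.23963684 0.179     ]
bottle base [0.43596114 0.24274447 0.05      ]
mug [ 0.68586596 -0.16643868  0.04      ] [ 0.69573267 -0.17540473  0.04      ] [ 0.70175995 -0.18492982  0.02691301]
shaker [ 0.3919435  -0.08012371  0.045     ] [ 0.39901274 -0.09855044  0.045     ] [ 0.40703    -0.11095192  0.02313962]
coaster [0.37851304 0.08531412 0.006     ] [0.37640959 0.08169313 0.006     ] [0.37859642 0.08170984 0.00368579]
spice [0.68698559 0.26343994 0.05      ] [0.69563032 0.26146892 0.05      ] [0.69803882 0.2575037  0.04218935]
yellow [0.55946773 0.25531613 0.033     ] green [0.45190857 0.35247933 0.033     ]
edge of counter [0.35604797 0.44676173 0.        ]
```

Plan: pinch the handle with the camera over the basin, lift, turn the scoop to point radially outward, and tip it over the bowl in the arm's own plane. First I'll work out the hover pose.

```bash
cat >> h.py <<'E'
def pose(tcp_or_grasp,yawx,tilt=0,grasp=True):
    """tool-down with tool x at yawx(deg); then tilt about tool x by tilt deg. returns TCP,R"""
    x=np.array([np.cos(np.radians(yawx)),np.sin(np.radians(yawx)),0]);z=np.array([0,0,-1.]);y=np.cross(z,x)
    Rm=np.stack([x,y,z],1)@R.from_rotvec([np.radians(tilt),0,0]).as_matrix()
    p=np.array(tcp_or_grasp,float)
    return (p-Rm[:,2]*.054 if grasp else p),Rm
def rel(p,Rm,o=None):
    o=o or env.get_obs(); R0=R.from_quat(o["tool_rot"]).as_matrix()
    t=R0.T@(p-o["tool_pos"])*100; w=R.from_matrix(R0.T@Rm).as_rotvec(degrees=True)
    print("travel",np.round(t,2).tolist(),"turn",np.round(w,2).tolist(),"rows>=%.1f"%max(np.linalg.norm(t)/5,np.linalg.norm(w)/8.59))
def st(o=None):
    o=o or env.get_obs(); Rm=R.from_quat(o["tool_rot"]).as_matrix()
    print("t %.2f"%o["time"],"tcp",np.round(o["tool_pos"],4),"grasp",np.round(o["tool_pos"]+.054*Rm[:,2],4),"x yaw %.1f"%np.degrees(np.arctan2(Rm[1,0],Rm[0,0])),"z",np.round(Rm[:,2],3),"F",np.round(o["force"],1),"gap %.4f"%o["finger_gap"],"j",np.round(o["joints"],2))
E
python3 -c "
from h import *
st();rel(*pose([.434,-.322,.165],-24.3))"
```

```text
t 1.45 tcp [ 0.2496 -0.573   0.3039] grasp [ 0.2496 -0.573   0.2499] x yaw -66.5 z [-0. -0. -1.] F [-0.2  0.3  1.1] gap 0.0857 j [-1.27  0.49  1.56 -0.    1.09 -0.11]
travel [-15.65, -26.93, 8.49] turn [0.0, -0.0, -42.16] rows>=6.5
```

Emit:
apply_moves --series '[{"travel": [-15.65, -26.9, 8.5], "turn": [0, 0, -42.2], "jaw": 1}, {"travel": [-15.65, -26.9, 8.5], "turn": [0, 0, -42.2], "jaw": 1}, {"travel": [-15.65, -26.9, 8.5], "turn": [0, 0, -42.2], "jaw": 1}, {"travel": [-15.65, -26.9, 8.5], "turn": [0, 0, -42.2], "jaw": 1}, {"travel": [-15.65, -26.9, 8.5], "turn": [0, 0, -42.2], "jaw": 1}, {"travel": [-15.65, -26.9, 8.5], "turn": [0, 0, -42.2], "jaw": 1}, {"travel": [-15.65, -26.9, 8.5], "turn": [0, 0, -42.2], "jaw": 1}, {"travel": [-15.65, -26.9, 8.5], "turn": [0, 0, -42.2], "jaw": 1}, {"travel": [-15.65, -26.9, 8.5], "turn": [0, 0, -42.2], "jaw": 1}]'

```text
time: 2.35
tool_pos: [0.4339, -0.3222, 0.2191]
tool_rot: [0.978, -0.21, 0.0, 0.0]
force: [-0.3, 0.1, 0.5]
finger_gap: 0.0857
```

```bash
python3 - <<'E'
from h import *
o=env.get_obs(); f=env.grab_frame("wrist"); save(f,"w1"); st(o)
E
```

```text
t 2.35 tcp [ 0.4339 -0.3222  0.2191] grasp [ 0.4339 -0.3223  0.1651] x yaw -24.2 z [ 0. -0. -1.] F [-0.3  0.1  0.5] gap 0.0857 j [-0.76  0.48  1.86 -0.    0.8  -0.34]
```

View pics/w1.png

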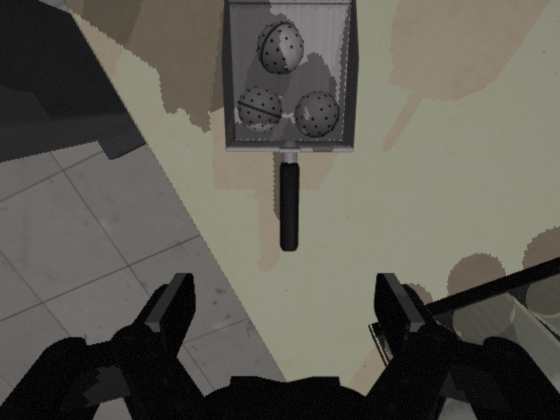

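The wrist view shows the scoop's black handle from (289,163) to (289,250) and three balls in the basin. The handle is nearly vertical in the image.

```bash
python3 - <<'E'
from h import *
o=env.get_obs(); W=cam("wrist",o)
a=onz((289.5,163),W,.046);b=onz((289,251),W,.044); print(a,b,np.linalg.norm(a-b),np.degrees(np.arctan2(*(a-b)[[1,0]])))
u=(a-b)/np.linalg.norm(a-b); u[2]=0
m=b+u*.044; print("grip",m, a-u*.034)
c1=onz((226,150),W,.04);c2=onz((354,150),W,.04);c=(c1+c2)/2;print("back",c1,c2, c, np.degrees(np.arctan2(*(c2-c1)[[1,0]])), c-u*.044, np.linalg.norm(c1-c2))
E
```

```text
[ 0.45269509 -0.28950212  0.046     ] [ 0.42112247 -0.35959961  0.044     ] 0.07690571077699462 65.75271032748546
grip [ 0.43918609 -0.31949479  0.044     ] [ 0.43873684 -0.32049221  0.046     ]
back [ 0.41105649 -0.26074039  0.04      ] [ 0.50262576 -0.30199734  0.04      ] [ 0.45684112 -0.28136887  0.04      ] -24.254161441747268 [ 0.4387775  -0.32147368  0.04      ] 0.1004343943497824
```

```bash
python3 -c "
from h import *
rel(*pose([.439,-.320,.036],-24.3))"
```

```text
travel [0.37, -0.48, 12.92] turn [0.03, -0.04, 0.04] rows>=2.6
```

Emit:
apply_moves --series '[{"travel": [0.37, -0.48, 3], "turn": [0, 0, 0], "jaw": 1}, {"travel": [0.37, -0.48, 7], "turn": [0, 0, 0], "jaw": 1}, {"travel": [0.37, -0.48, 10.5], "turn": [0, 0, 0], "jaw": 1}, {"travel": [0.37, -0.48, 12.9], "turn": [0, 0, 0], "jaw": 1}, {"travel": [0.37, -0.48, 12.9], "turn": [0, 0, 0], "jaw": 1}, {"travel": [0.37, -0.48, 12.9], "turn": [0, 0, 0], "jaw": 0}, {"travel": [0.37, -0.48, 12.9], "turn": [0, 0, 0], "jaw": 0}, {"travel": [0.37, -0.48, 12.9], "turn": [0, 0, 0], "jaw": 0}, {"travel": [0.37, -0.48, 12.9], "turn": [0, 0, 0], "jaw": 0}, {"travel": [0.37, -0.48, 12.9], "turn": [0, 0, 0], "jaw": 0}, {"travel": [0.37, -0.48, 12.9], "turn": [0, 0, 0], "jaw": 0}, {"travel": [0.37, -0.48, 12.9], "turn": [0, 0, 0], "jaw": 0}, {"travel": [0.37, -0.48, 12.9], "turn": [0, 0, 0], "jaw": 0}]' --grip_force 90

```text
time: 3.7
tool_pos: [0.4391, -0.3202, 0.091]
tool_rot: [0.978, -0.21, 0.001, 0.001]
force: [-1.1, -0.5, 8.1]
finger_gap: 0.0143
```

```bash
python3 - <<'E'
from h import *
o=env.get_obs(); f=env.grab_frame("wrist"); save(f,"w2"); st(o)
E
```

```text
t 3.70 tcp [ 0.4391 -0.3202  0.091 ] grasp [ 0.4392 -0.3203  0.037 ] x yaw -24.3 z [ 0.001 -0.001 -1.   ] F [-1.1 -0.5  8.1] gap 0.0143 j [-0.75  0.68  1.93 -0.    0.52 -0.33]
```

View pics/w2.png

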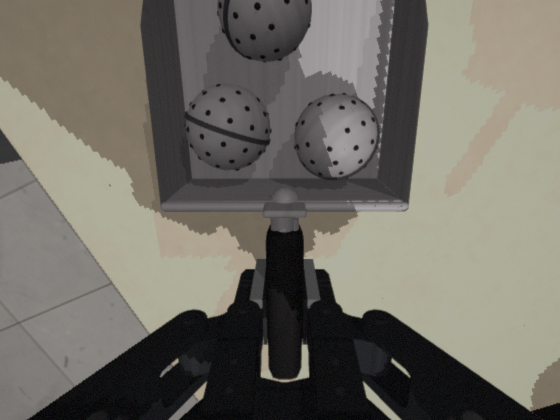

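Emit:
apply_moves --series '[{"travel": [0, 0, -0.3], "turn": [0, 0, 0], "jaw": 0}, {"travel": [0, 0, -1], "turn": [0, 0, 0], "jaw": 0}, {"travel": [0, 0, -2.2], "turn": [1, 0, 0], "jaw": 0}, {"travel": [0, 0, -4], "turn": [2, 0, 0], "jaw": 0}, {"travel": [0, 0, -6.2], "turn": [3.5, 0, 0], "jaw": 0}, {"travel": [0, 0, -8.6], "turn": [5, 0, 0], "jaw": 0}, {"travel": [0, 0, -11], "turn": [6.5, 0, 0], "jaw": 0}, {"travel": [0, 0, -13.5], "turn": [8, 0, 0], "jaw": 0}, {"travel": [0, 0, -16], "turn": [8, 0, 0], "jaw": 0}, {"travel": [0, 0, -18], "turn": [8, 0, 0], "jaw": 0}, {"travel": [0, 0, -19.3], "turn": [8, 0, 0], "jaw": 0}, {"travel": [0, 0, -20], "turn": [8, 0, 0], "jaw": 0}]'

```text
time: 4.95
tool_pos: [0.4388, -0.3198, 0.2921]
tool_rot: [0.975, -0.209, 0.016, -0.067]
force: [0.3, 1.0, -3.7]
finger_gap: 0.0146
```

```bash
python3 - <<'E'
from h import *
o=env.get_obs(); f=env.grab_frame("wrist"); save(f,"w3"); st(o)
save(env.grab_frame("side"),"s3")
# interpolated path to pour hover, grip at (.455,.015,.25), x yaw -90, tilt +8
R0=R.from_quat(o["tool_rot"]).as_matrix(); p0=o["tool_pos"]
p1,R1=pose([.455,.015,.25],-90,8)
t=R0.T@(p1-p0)*100; w=R.from_matrix(R0.T@R1).as_rotvec(degrees=True); n=18
print(t,w)
for i in range(1,n+1):
    s=i/n; s=3*s*s-2*s**3; print(np.round(t*s,1).tolist(),np.round(w*s,1).tolist())
E
```

```text
t 4.95 tcp [ 0.4388 -0.3198  0.2921] grasp [ 0.442  -0.3131  0.2386] x yaw -24.2 z [ 0.059  0.125 -0.99 ] F [ 0.3  1.  -3.7] gap 0.0146 j [-0.8   0.4   1.76  0.15  1.03 -0.45]
[-12.95895323 -30.75122238   3.09868691] [-2.11029034e-02  8.97148829e+00  6.51402227e+01]
[-0.1, -0.3, 0.0] [-0.0, 0.1, 0.6]
[-0.4, -1.1, 0.1] [-0.0, 0.3, 2.2]
[-1.0, -2.3, 0.2] [-0.0, 0.7, 4.8]
[-1.6, -3.9, 0.4] [-0.0, 1.1, 8.2]
[-2.4, -5.8, 0.6] [-0.0, 1.7, 12.3]
[-3.4, -8.0, 0.8] [-0.0, 2.3, 16.9]
[-4.4, -10.3, 1.0] [-0.0, 3.0, 21.9]
[-5.4, -12.8, 1.3] [-0.0, 3.7, 27.2]
[-6.5, -15.4, 1.5] [-0.0, 4.5, 32.6]
[-7.6, -17.9, 1.8] [-0.0, 5.2, 38.0]
[-8.6, -20.4, 2.1] [-0.0, 6.0, 43.2]
[-9.6, -22.8, 2.3] [-0.0, 6.6, 48.3]
[-10.5, -25.0, 2.5] [-0.0, 7.3, 52.9]
[-11.3, -26.9, 2.7] [-0.0, 7.8, 56.9]
[-12.0, -28.5, 2.9] [-0.0, 8.3, 60.3]
[-12.5, -29.7, 3.0] [-0.0, 8.7, 62.9]
[-12.8, -30.5, 3.1] [-0.0, 8.9, 64.6]
[-13.0, -30.8, 3.1] [-0.0, 9.0, 65.1]
```

View pics/w3.png

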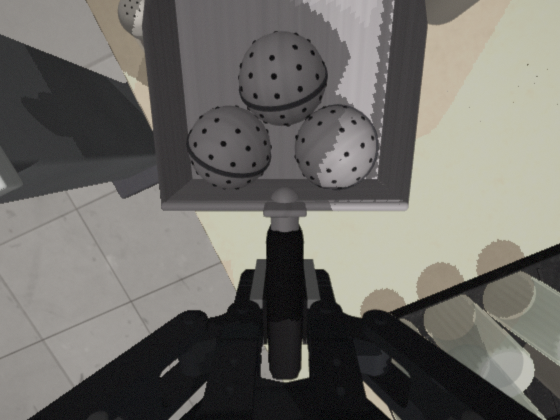

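View pics/s3.png

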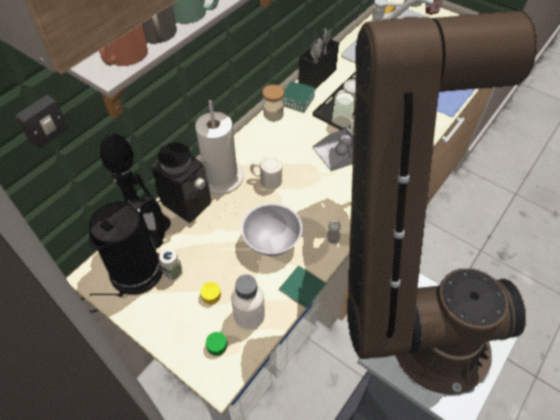

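All three balls are settled at the back of the basin and the handle is held firmly. Next I'll swing the scoop over to the bowl.

Emit:
apply_moves --series '[{"travel": [-0.1, -0.3, 0], "turn": [0, 0.1, 0.6], "jaw": 0}, {"travel": [-0.4, -1.1, 0.1], "turn": [0, 0.3, 2.2], "jaw": 0}, {"travel": [-1, -2.3, 0.2], "turn": [0, 0.7, 4.8], "jaw": 0}, {"travel": [-1.6, -3.9, 0.4], "turn": [0, 1.1, 8.2], "jaw": 0}, {"travel": [-2.4, -5.8, 0.6], "turn": [0, 1.7, 12.3], "jaw": 0}, {"travel": [-3.4, -8, 0.8], "turn": [0, 2.3, 16.9], "jaw": 0}, {"travel": [-4.4, -10.3, 1], "turn": [0, 3, 21.9], "jaw": 0}, {"travel": [-5.4, -12.8, 1.3], "turn": [0, 3.7, 27.2], "jaw": 0}, {"travel": [-6.5, -15.4, 1.5], "turn": [0, 4.5, 32.6], "jaw": 0}, {"travel": [-7.6, -17.9, 1.8], "turn": [0, 5.2, 38], "jaw": 0}, {"travel": [-8.6, -20.4, 2.1], "turn": [0, 6, 43.2], "jaw": 0}, {"travel": [-9.6, -22.8, 2.3], "turn": [0, 6.6, 48.3], "jaw": 0}, {"travel": [-10.5, -25, 2.5], "turn": [0, 7.3, 52.9], "jaw": 0}, {"travel": [-11.3, -26.9, 2.7], "turn": [0, 7.8, 56.9], "jaw": 0}, {"travel": [-12, -28.5, 2.9], "turn": [0, 8.3, 60.3], "jaw": 0}, {"travel": [-12.5, -29.7, 3], "turn": [0, 8.7, 62.9], "jaw": 0}, {"travel": [-12.8, -30.5, 3.1], "turn": [0, 8.9, 64.6], "jaw": 0}, {"travel": [-13, -30.8, 3.1], "turn": [0, 9, 65.1], "jaw": 0}, {"travel": [-13, -30.8, 3.1], "turn": [0, 9, 65.1], "jaw": 0}]'

```text
time: 6.95
tool_pos: [0.447, 0.016, 0.3024]
tool_rot: [0.706, -0.705, 0.049, -0.049]
force: [-0.1, 0.4, -1.4]
finger_gap: 0.0144
```

```bash
python3 - <<'E'
from h import *
o=env.get_obs(); f=env.grab_frame("wrist"); save(f,"w4"); st(o)
save(env.grab_frame("side"),"s4")
# pour path: keep lip near (.515..,.0145,.08)
R0=R.from_quat(o["tool_rot"]).as_matrix(); p0=o["tool_pos"]
for tilt in [8,0,-8,-16,-24,-32,-40,-48,-56]:
    a=np.radians(-tilt); lx=.154*np.cos(a)-.03*np.sin(a); lz=-.154*np.sin(a)-.03*np.cos(a)
    s=(8-tilt)/64; 
    lipx=.60+(.52-.60)*min(1,s*1.5); lipz=max(.075,.25+lz if tilt>-10 else 0.085)
    g=[lipx-lx,.0145,lipz-lz]
    p1,R1=pose(g,-90,tilt)
    t=R0.T@(p1-p0)*100; w=R.from_matrix(R0.T@R1).as_rotvec(degrees=True)
    print(tilt,np.round(g,3),np.round(t,1).tolist(),np.round(w,1).tolist(), "lip",round(lipx,3),round(lipz,3))
E
```

```text
t 6.95 tcp [0.447  0.016  0.3024] grasp [0.4545 0.016  0.2489] x yaw -89.9 z [ 0.138  0.    -0.99 ] F [-0.1  0.4 -1.4] gap 0.0144 j [-0.12  0.21  2.03  0.02  0.77  1.43]
8 [0.443 0.014 0.25 ] [0.1, 1.1, -0.3] [0.1, 0.0, 0.1] lip 0.6 0.242
0 [0.431 0.014 0.25 ] [0.1, 1.6, -0.4] [-7.9, 0.0, 0.1] lip 0.585 0.22
-8 [0.422 0.014 0.25 ] [0.1, 1.8, -0.4] [-15.9, 0.0, 0.1] lip 0.57 0.199
-16 [0.415 0.014 0.156] [0.1, 3.0, 9.1] [-23.9, 0.0, 0.1] lip 0.555 0.085
-24 [0.412 0.014 0.175] [0.1, 2.4, 7.5] [-31.9, 0.0, 0.1] lip 0.54 0.085
-32 [0.41  0.014 0.192] [0.1, 1.7, 6.3] [-39.9, -0.0, 0.1] lip 0.525 0.085
-40 [0.421 0.014 0.207] [0.1, -0.1, 5.5] [-47.9, -0.0, 0.1] lip 0.52 0.085
-48 [0.439 0.014 0.22 ] [0.2, -2.6, 5.1] [-55.9, -0.0, 0.1] lip 0.52 0.085
-56 [0.459 0.014 0.229] [0.2, -5.0, 5.0] [-63.9, -0.0, 0.1] lip 0.52 0.085
```

View pics/w4.png

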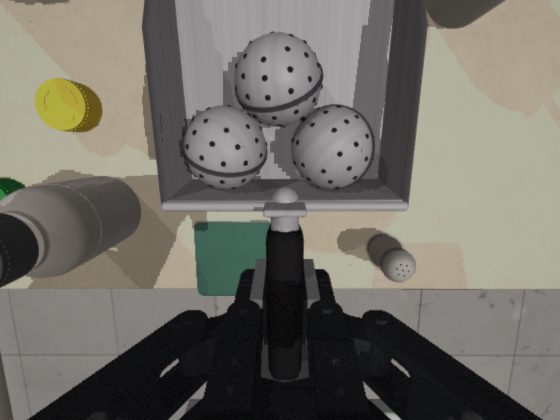

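View pics/s4.png

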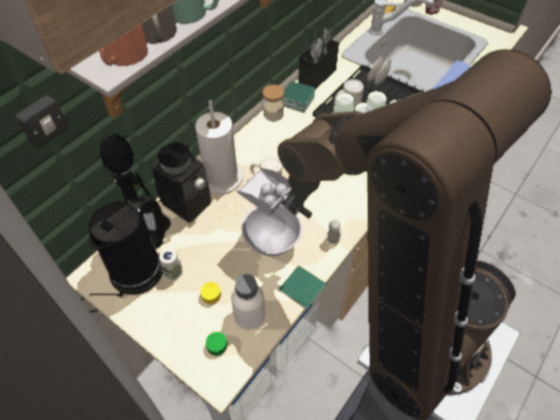

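```bash
python3 - <<'E'
from h import *
o=env.get_obs()
R0=R.from_quat(o["tool_rot"]).as_matrix(); p0=o["tool_pos"]
def lip(t,lx,lz):
    a=np.radians(t); return [lx-(.154*np.cos(a)-.03*np.sin(a)),.0145,lz+(.154*np.sin(a)+.03*np.cos(a))]
seq=[(0,.575,.205),(6,.555,.18),(12,.535,.155),(18,.52,.125),(24,.505,.10),(28,.50,.082),(32,.50,.078),(36,.50,.077),(40,.50,.077),(44,.50,.077),(48,.502,.077),(52,.503,.077),(56,.505,.077),(58,.505,.077)]
for a,x,z in seq:
    g=lip(a,x,z); p1,R1=pose(g,-90,-a)
    t=R0.T@(p1-p0)*100; w=R.from_matrix(R0.T@R1).as_rotvec(degrees=True)
    print(a,np.round(g,3),np.round(t,1).tolist(),np.round(w,1).tolist())
E
```

```text
0 [0.421 0.014 0.235] [0.1, 2.8, 1.0] [-8.0, 0.0, 0.1]
6 [0.405 0.014 0.226] [0.1, 3.9, 1.8] [-14.0, 0.0, 0.1]
12 [0.391 0.014 0.216] [0.1, 5.0, 2.7] [-20.0, 0.0, 0.1]
18 [0.383 0.014 0.201] [0.1, 5.4, 4.3] [-26.0, 0.0, 0.1]
24 [0.377 0.014 0.19 ] [0.1, 5.7, 5.6] [-32.0, -0.0, 0.1]
28 [0.378 0.014 0.181] [0.1, 5.4, 6.7] [-36.0, -0.0, 0.1]
32 [0.385 0.014 0.185] [0.1, 4.3, 6.6] [-40.0, -0.0, 0.1]
36 [0.393 0.014 0.192] [0.1, 3.2, 6.3] [-44.0, -0.0, 0.1]
40 [0.401 0.014 0.199] [0.1, 2.0, 6.0] [-48.0, -0.0, 0.1]
44 [0.41  0.014 0.206] [0.1, 0.8, 5.8] [-52.0, -0.0, 0.1]
48 [0.421 0.014 0.212] [0.1, -0.6, 5.6] [-56.0, -0.0, 0.1]
52 [0.432 0.014 0.217] [0.1, -2.0, 5.6] [-60.0, -0.0, 0.1]
56 [0.444 0.014 0.221] [0.1, -3.4, 5.6] [-64.0, -0.0, 0.1]
58 [0.449 0.014 0.223] [0.1, -4.0, 5.7] [-66.0, -0.0, 0.1]
```

Emit:
apply_moves --series '[{"travel": [0, 0.6, 0.2], "turn": [-2, 0, 0], "jaw": 0}, {"travel": [0.1, 1.6, 0.6], "turn": [-5, 0, 0], "jaw": 0}, {"travel": [0.1, 2.8, 1], "turn": [-8, 0, 0.1], "jaw": 0}, {"travel": [0.1, 3.9, 1.8], "turn": [-14, 0, 0.1], "jaw": 0}, {"travel": [0.1, 5, 2.7], "turn": [-20, 0, 0.1], "jaw": 0}, {"travel": [0.1, 5.4, 4.3], "turn": [-26, 0, 0.1], "jaw": 0}, {"travel": [0.1, 5.6, 5.4], "turn": [-30, 0, 0.1], "jaw": 0}, {"travel": [0.1, 5.6, 5.4], "turn": [-30, 0, 0.1], "jaw": 0}]'

```text
time: 7.85
tool_pos: [0.3993, 0.014, 0.2399]
tool_rot: [-0.693, 0.694, 0.137, -0.137]
force: [-0.6, 0.1, -1.4]
finger_gap: 0.0143
```

```bash
python3 - <<'E'
from h import *
o=env.get_obs(); st(o)
f=env.grab_frame("wrist"); save(f,"w5")
save(env.grab_frame("side"),"s5",(180,80,400,310),2.5)
R0=R.from_quat(o["tool_rot"]).as_matrix(); p0=o["tool_pos"]
def lip(t,lx,lz):
    a=np.radians(t); return [lx-(.154*np.cos(a)-.03*np.sin(a)),.0145,lz+(.154*np.sin(a)+.03*np.cos(a))]
seq=[(24,.504,.09),(28,.50,.082),(32,.50,.078),(36,.50,.077),(40,.50,.077),(44,.50,.077),(48,.502,.077),(52,.503,.077),(56,.505,.077),(58,.505,.077)]
for a,x,z in seq:
    g=lip(a,x,z); p1,R1=pose(g,-90,-a)
    t=R0.T@(p1-p0)*100; w=R.from_matrix(R0.T@R1).as_rotvec(degrees=True)
    print(a,np.round(g,3),np.round(t,1).tolist(),np.round(w,1).tolist())
E
```

```text
t 7.85 tcp [0.3993 0.014  0.2399] grasp [0.3788 0.014  0.19  ] x yaw -90.1 z [-0.38   0.001 -0.925] F [-0.6  0.1 -1.4] gap 0.0143 j [-0.11  0.38  2.02 -0.05  1.13  1.49]
24 [0.376 0.014 0.18 ] [-0.1, -0.2, 1.0] [-1.7, 0.0, -0.1]
28 [0.378 0.014 0.181] [-0.1, -0.8, 0.9] [-5.7, 0.0, -0.1]
32 [0.385 0.014 0.185] [-0.1, -1.7, 0.3] [-9.7, 0.0, -0.0]
36 [0.393 0.014 0.192] [-0.1, -2.5, -0.6] [-13.7, 0.1, -0.0]
40 [0.401 0.014 0.199] [-0.1, -3.4, -1.4] [-17.7, 0.1, -0.0]
44 [0.41  0.014 0.206] [-0.1, -4.3, -2.2] [-21.7, 0.1, -0.0]
48 [0.421 0.014 0.212] [-0.1, -5.5, -3.1] [-25.7, 0.1, -0.0]
52 [0.432 0.014 0.217] [-0.1, -6.6, -3.8] [-29.7, 0.1, -0.0]
56 [0.444 0.014 0.221] [-0.1, -7.8, -4.5] [-33.7, 0.1, -0.0]
58 [0.449 0.014 0.223] [-0.1, -8.4, -4.7] [-35.7, 0.1, -0.0]
```

View pics/w5.png

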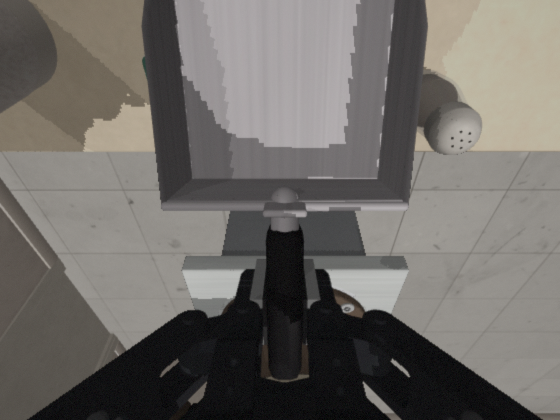

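View pics/s5.png

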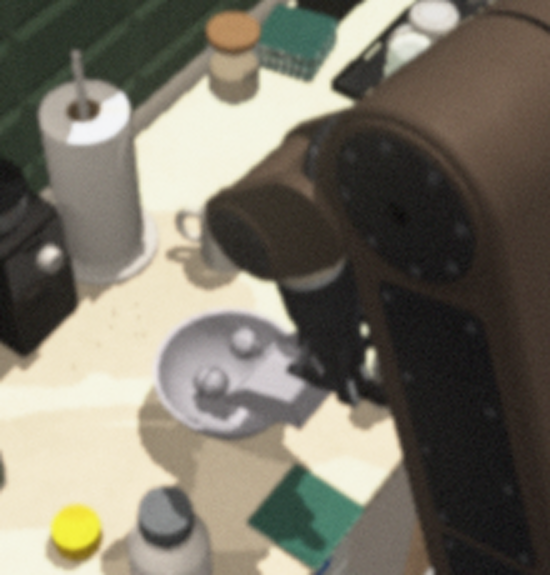

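The balls have started rolling out at about 22°, and two show inside the bowl. I'll continue tipping to empty the scoop.

Emit:
apply_moves --series '[{"travel": [-0.1, -0.8, 0.8], "turn": [-5.7, 0, 0], "jaw": 0}, {"travel": [-0.1, -1.7, 0.2], "turn": [-9.7, 0, 0], "jaw": 0}, {"travel": [-0.1, -2.5, -0.6], "turn": [-13.7, 0, 0], "jaw": 0}, {"travel": [-0.1, -3.4, -1.4], "turn": [-17.7, 0, 0], "jaw": 0}, {"travel": [-0.1, -4.3, -2.2], "turn": [-21.7, 0, 0], "jaw": 0}, {"travel": [-0.1, -5.5, -3.1], "turn": [-25.7, 0, 0], "jaw": 0}, {"travel": [-0.1, -6.6, -3.8], "turn": [-29.7, 0, 0], "jaw": 0}, {"travel": [-0.1, -7.8, -4.5], "turn": [-33.7, 0, 0], "jaw": 0}, {"travel": [-0.1, -7.8, -4.5], "turn": [-33.7, 0, 0], "jaw": 0}, {"travel": [-0.1, -7.8, -4.5], "turn": [-33.7, 0, 0], "jaw": 0}, {"travel": [-0.1, -7.8, -4.5], "turn": [-33.7, 0, 0], "jaw": 0}]'

```text
time: 9.05
tool_pos: [0.4879, 0.015, 0.2544]
tool_rot: [-0.625, 0.626, 0.33, -0.329]
force: [0.6, -0.4, -1.9]
finger_gap: 0.0147
```

```bash
python3 - <<'E'
from h import *
o=env.get_obs(); st(o)
save(env.grab_frame("scene"),"c6",(200,150,360,290),3.5)
save(env.grab_frame("side"),"s6",(180,80,400,310),2.5)
E
```

```text
t 9.05 tcp [0.4879 0.015  0.2544] grasp [0.4434 0.0151 0.2239] x yaw -90.1 z [-0.825  0.001 -0.566] F [ 0.6 -0.4 -1.9] gap 0.0147 j [-0.08  0.65  1.64 -0.07  1.81  1.51]
```

View pics/c6.png

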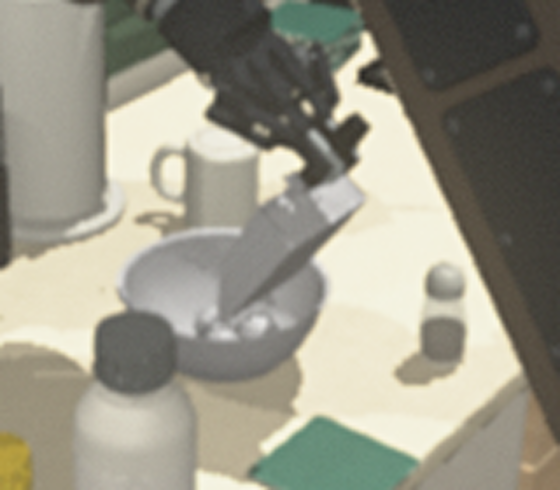

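View pics/s6.png

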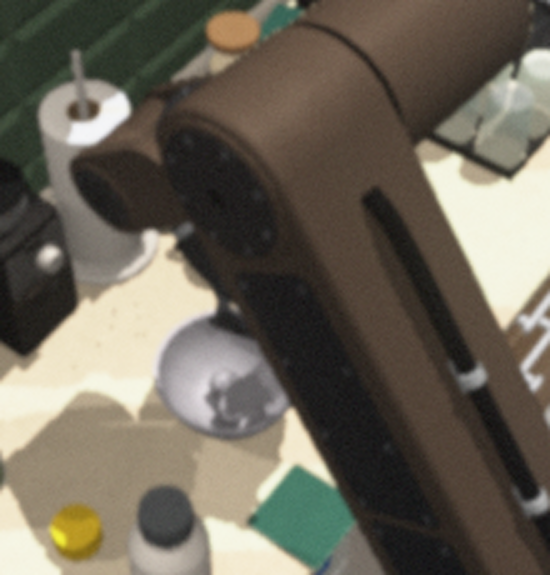

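The bowl now holds the balls and the scoop looks empty. I'll lift it clear, level it and carry it back to its original spot.

```bash
python3 - <<'E'
from h import *
o=env.get_obs()
R0=R.from_quat(o["tool_rot"]).as_matrix(); p0=o["tool_pos"]
for g,y,a in [([.44,.0145,.27],-90,-56),([.44,.0145,.30],-90,-40),([.44,-.03,.30],-85,-20),([.45,-.12,.29],-65,0),([.439,-.320,.20],-24.3,0)]:
    p1,R1=pose(g,y,a)
    t=R0.T@(p1-p0)*100; w=R.from_matrix(R0.T@R1).as_rotvec(degrees=True)
    print(np.round(t,1).tolist(),np.round(w,1).tolist())
E
```

```text
[0.1, 4.0, -2.3] [-0.4, 0.1, -0.0]
[0.1, 7.9, -3.8] [15.6, 0.0, -0.0]
[4.3, 9.6, -3.0] [35.6, 3.2, -4.1]
[13.5, 9.5, -1.9] [54.7, 12.2, -23.0]
[33.5, 2.7, 4.0] [49.2, 31.8, -60.3]
```

Emit:
apply_moves --series '[{"travel": [0.1, 2, -1.2], "turn": [0, 0, 0], "jaw": 0}, {"travel": [0.1, 4, -2.3], "turn": [0, 0, 0], "jaw": 0}, {"travel": [0.1, 7.9, -3.8], "turn": [15.6, 0, 0], "jaw": 0}, {"travel": [0.1, 7.9, -3.8], "turn": [15.6, 0, 0], "jaw": 0}, {"travel": [4.3, 9.6, -3], "turn": [35.6, 3.2, -4.1], "jaw": 0}, {"travel": [4.3, 9.6, -3], "turn": [35.6, 3.2, -4.1], "jaw": 0}, {"travel": [4.3, 9.6, -3], "turn": [35.6, 3.2, -4.1], "jaw": 0}, {"travel": [13.5, 9.5, -1.9], "turn": [54.7, 12.2, -23], "jaw": 0}, {"travel": [13.5, 9.5, -1.9], "turn": [54.7, 12.2, -23], "jaw": 0}, {"travel": [13.5, 9.5, -1.9], "turn": [54.7, 12.2, -23], "jaw": 0}, {"travel": [13.5, 9.5, -1.9], "turn": [54.7, 12.2, -23], "jaw": 0}, {"travel": [33.5, 2.7, 4], "turn": [49.2, 31.8, -60.3], "jaw": 0}, {"travel": [33.5, 2.7, 4], "turn": [49.2, 31.8, -60.3], "jaw": 0}, {"travel": [33.5, 2.7, 4], "turn": [49.2, 31.8, -60.3], "jaw": 0}, {"travel": [33.5, 2.7, 4], "turn": [49.2, 31.8, -60.3], "jaw": 0}, {"travel": [33.5, 2.7, 4], "turn": [49.2, 31.8, -60.3], "jaw": 0}, {"travel": [33.5, 2.7, 4], "turn": [49.2, 31.8, -60.3], "jaw": 0}, {"travel": [33.5, 2.7, 4], "turn": [49.2, 31.8, -60.3], "jaw": 0}]'

```text
time: 10.95
tool_pos: [0.4388, -0.3199, 0.2541]
tool_rot: [0.977, -0.212, 0.0, -0.0]
force: [-1.0, 0.7, -2.3]
finger_gap: 0.0143
```

```bash
python3 - <<'E'
from h import *
o=env.get_obs(); st(o); rel(*pose([.439,-.320,.038],-24.3),o)
save(env.grab_frame("wrist"),"w7")
save(env.grab_frame("side"),"s7",(180,80,400,310),2.5)
E
```

```text
t 10.95 tcp [ 0.4388 -0.3199  0.2541] grasp [ 0.4389 -0.3199  0.2001] x yaw -24.5 z [ 0.     0.001 -1.   ] F [-1.   0.7 -2.3] gap 0.0143 j [-0.75  0.43  1.82  0.    0.89 -0.33]
travel [0.02, 0.02, 16.21] turn [-0.05, -0.01, -0.17] rows>=3.2
```

View pics/w7.png

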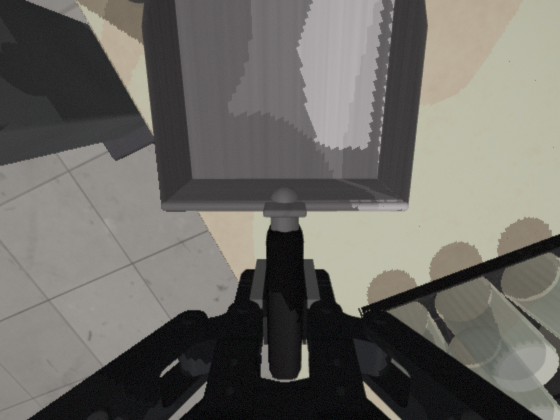

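View pics/s7.png

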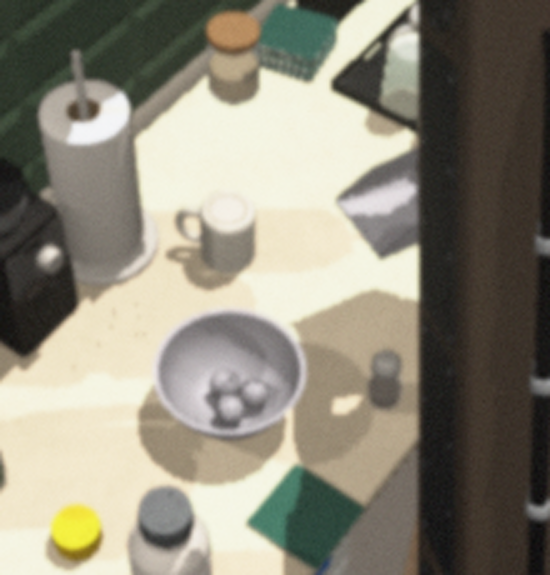

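All three balls are in the bowl, at crop pixels (223,380), (255,392) and (231,407), and the scoop is empty. I'll set the scoop down next.

Emit:
apply_moves --series '[{"travel": [0, 0, 4], "turn": [0, 0, 0], "jaw": 0}, {"travel": [0, 0, 8], "turn": [0, 0, 0], "jaw": 0}, {"travel": [0, 0, 11.5], "turn": [0, 0, 0], "jaw": 0}, {"travel": [0, 0, 14], "turn": [0, 0, 0], "jaw": 0}, {"travel": [0, 0, 15.3], "turn": [0, 0, 0], "jaw": 0}, {"travel": [0, 0, 15.9], "turn": [0, 0, 0], "jaw": 0}, {"travel": [0, 0, 16.2], "turn": [0, 0, 0], "jaw": 0}, {"travel": [0, 0, 16.35], "turn": [0, 0, 0], "jaw": 0}, {"travel": [0, 0, 16.35], "turn": [0, 0, 0], "jaw": 0}]'

```text
time: 11.95
tool_pos: [0.4399, -0.3192, 0.0921]
tool_rot: [0.977, -0.211, 0.001, 0.0]
force: [0.2, 0.6, -1.9]
finger_gap: 0.0147
```

```bash
python3 - <<'E'
from h import *
st()
E
```

```text
t 11.95 tcp [ 0.4399 -0.3192  0.0921] grasp [ 0.44   -0.3193  0.0381] x yaw -24.4 z [ 0.002 -0.001 -1.   ] F [ 0.2  0.6 -1.9] gap 0.0147 j [-0.75  0.68  1.93  0.    0.52 -0.33]
```

Emit:
apply_moves --series '[{"travel": [-0.1, 0.05, 0.1], "turn": [0, 0, 0], "jaw": 0}, {"travel": [-0.1, 0.05, 0.18], "turn": [0, 0, 0], "jaw": 0}, {"travel": [-0.1, 0.05, 0.25], "turn": [0, 0, 0], "jaw": 0}]'

```text
time: 12.25
tool_pos: [0.4387, -0.3198, 0.0906]
tool_rot: [0.977, -0.211, 0.002, 0.001]
force: [-5.2, -2.8, 16.5]
finger_gap: 0.0146
```

```bash
python3 - <<'E'
from h import *
st()
E
```

```text
t 12.25 tcp [ 0.4387 -0.3198  0.0906] grasp [ 0.4389 -0.3199  0.0366] x yaw -24.4 z [ 0.003 -0.002 -1.   ] F [-5.2 -2.8 16.5] gap 0.0146 j [-0.75  0.68  1.94  0.    0.52 -0.33]
```

Emit:
apply_moves --series '[{"travel": [0, 0, -0.05], "turn": [0, 0, 0], "jaw": 0}, {"travel": [0, 0, -0.05], "turn": [0, 0, 0], "jaw": 0.3}, {"travel": [0, 0, -0.05], "turn": [0, 0, 0], "jaw": 0.6}, {"travel": [0, 0, -0.05], "turn": [0, 0, 0], "jaw": 1}, {"travel": [0, 0, -0.05], "turn": [0, 0, 0], "jaw": 1}, {"travel": [0, 0, -0.05], "turn": [0, 0, 0], "jaw": 1}, {"travel": [0, 0, -0.05], "turn": [0, 0, 0], "jaw": 1}, {"travel": [0, 0, -3], "turn": [0, 0, 0], "jaw": 1}, {"travel": [0, 0, -7], "turn": [0, 0, 0], "jaw": 1}, {"travel": [0, 0, -12], "turn": [0, 0, 0], "jaw": 1}, {"travel": [0, 0, -17], "turn": [0, 0, 0], "jaw": 1}, {"travel": [0, 0, -22], "turn": [0, 0, 0], "jaw": 1}, {"travel": [0, 0, -22], "turn": [0, 0, 0], "jaw": 1}]'

```text
time: 13.55
tool_pos: [0.439, -0.32, 0.317]
tool_rot: [0.977, -0.211, 0.006, 0.003]
force: [0.4, -0.1, 0.1]
finger_gap: 0.0857
```

```bash
python3 - <<'E'
from h import *
o=env.get_obs(); st(o)
save(env.grab_frame("wrist"),"w8")
# bottle hover: cap top z .179; choose yaw options
for y in [-24,0,-60,-90,-120]:
    rel(*pose([.442,.237,.30],y),o)
E
```

```text
t 13.55 tcp [ 0.439 -0.32   0.317] grasp [ 0.4396 -0.3205  0.263 ] x yaw -24.4 z [ 0.011 -0.009 -1.   ] F [ 0.4 -0.1  0.1] gap 0.0857 j [-0.75  0.36  1.75  0.    1.02 -0.33]
travel [-22.64, -50.85, -4.22] turn [0.23, -0.79, -0.36] rows>=11.2
travel [-22.64, -50.85, -4.22] turn [0.4, -0.73, -24.36] rows>=11.2
travel [-22.64, -50.85, -4.22] turn [-0.02, -0.84, 35.64] rows>=11.2
travel [-22.64, -50.85, -4.22] turn [-0.25, -0.84, 65.64] rows>=11.2
travel [-22.64, -50.85, -4.22] turn [-0.49, -0.8, 95.64] rows>=11.2
```

View pics/w8.png

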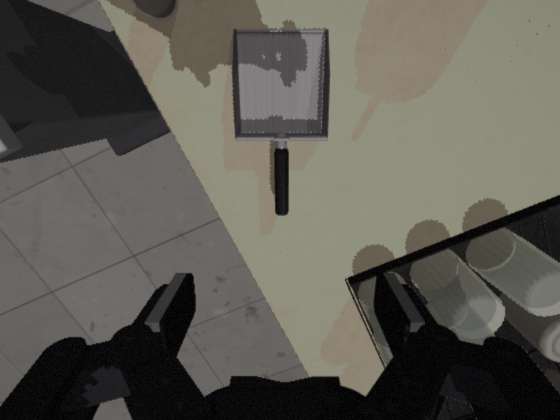

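The scoop is flat, empty and back at its spot, with its handle at (282,180). Next I'll go above the bottle with the jaws at a yaw of about -10°, which leaves room for the 60° anticlockwise turn.

Emit:
apply_moves --series '[{"travel": [-22.6, -50.8, -4.2], "turn": [0.3, -0.8, -14.4], "jaw": 1}, {"travel": [-22.6, -50.8, -4.2], "turn": [0.3, -0.8, -14.4], "jaw": 1}, {"travel": [-22.6, -50.8, -4.2], "turn": [0.3, -0.8, -14.4], "jaw": 1}, {"travel": [-22.6, -50.8, -4.2], "turn": [0.3, -0.8, -14.4], "jaw": 1}, {"travel": [-22.6, -50.8, -4.2], "turn": [0.3, -0.8, -14.4], "jaw": 1}, {"travel": [-22.6, -50.8, -4.2], "turn": [0.3, -0.8, -14.4], "jaw": 1}, {"travel": [-22.6, -50.8, -4.2], "turn": [0.3, -0.8, -14.4], "jaw": 1}, {"travel": [-22.6, -50.8, -4.2], "turn": [0.3, -0.8, -14.4], "jaw": 1}, {"travel": [-22.6, -50.8, -4.2], "turn": [0.3, -0.8, -14.4], "jaw": 1}, {"travel": [-22.6, -50.8, -4.2], "turn": [0.3, -0.8, -14.4], "jaw": 1}, {"travel": [-22.6, -50.8, -4.2], "turn": [0.3, -0.8, -14.4], "jaw": 1}, {"travel": [-22.6, -50.8, -4.2], "turn": [0.3, -0.8, -14.4], "jaw": 1}, {"travel": [-22.6, -50.8, -4.2], "turn": [0.3, -0.8, -14.4], "jaw": 1}, {"travel": [-22.6, -50.8, -4.2], "turn": [0.3, -0.8, -14.4], "jaw": 1}, {"travel": [-22.6, -50.8, -4.2], "turn": [0.3, -0.8, -14.4], "jaw": 1}, {"travel": [-22.6, -50.8, -4.2], "turn": [0.3, -0.8, -14.4], "jaw": 1}]'

```text
time: 15.2
tool_pos: [0.4419, 0.2356, 0.3521]
tool_rot: [0.996, -0.088, -0.002, -0.001]
force: [0.6, -0.2, 0.1]
finger_gap: 0.0856
```

```bash
python3 - <<'E'
from h import *
o=env.get_obs(); st(o)
save(env.grab_frame("wrist"),"w9")
for k in ["cap_top"]: 
    for d in env.regions_of(k,"wrist"):
        ys,xs=np.nonzero(d["pixels"]); print(k,d["pixel"],d["conf"],xs.min(),xs.max(),ys.min(),ys.max())
E
```

```text
t 15.20 tcp [0.4419 0.2356 0.3521] grasp [0.4417 0.2357 0.2981] x yaw -10.1 z [-0.004  0.003 -1.   ] F [ 0.6 -0.2  0.1] gap 0.0856 j [0.36 0.26 1.79 0.   1.09 0.53]
cap_top [289.2, 205.0] 0.83 257 321 170 238
cap_top [379.4, 141.4] 0.72 356 405 115 160
cap_top [279.1, 68.9] 0.68 257 304 43 95
```

View pics/w9.png

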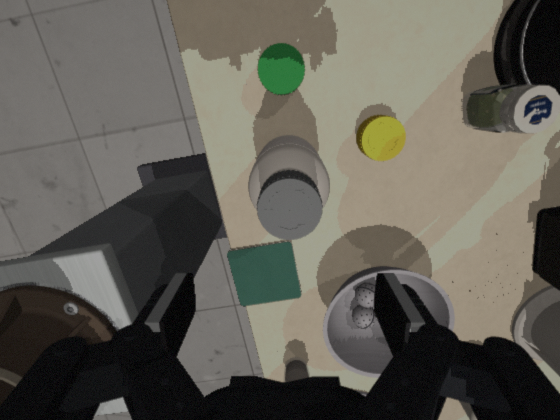

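```bash
python3 - <<'E'
from h import *
from scipy.optimize import least_squares
o=env.get_obs(); W=cam("wrist",o)
f=cv2.imread("pics/w9.png"); save(f[:,:,::-1],"w9c",(235,125,345,250),5)
c=onz((289.5,208),W,.179); print(c)
th=np.linspace(0,2*np.pi,100)
p=proj(np.c_[c[0]+.027*np.cos(th),c[1]+.027*np.sin(th),np.full(100,.179)],W); print(p.min(0),p.max(0))
b=proj(np.c_[c[0]+.042*np.cos(th),c[1]+.042*np.sin(th),np.full(100,.108)],W)
im=f.copy()
for q,col in((p,(0,0,255)),(b,(0,255,0))): cv2.polylines(im,[np.round(q*16).astype(np.int32)],True,col,1,shift=4)
save(im[:,:,::-1],"w9d",(235,125,345,250),4)
E
```

```text
[0.4452475  0.23705231 0.179     ]
[256.3635763  175.52956327] [322.68542187 238.30033721]
```

View pics/w9c.png

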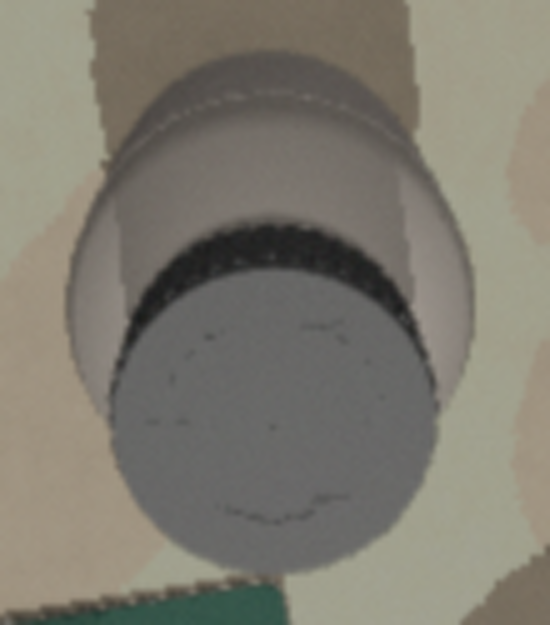

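View pics/w9d.png

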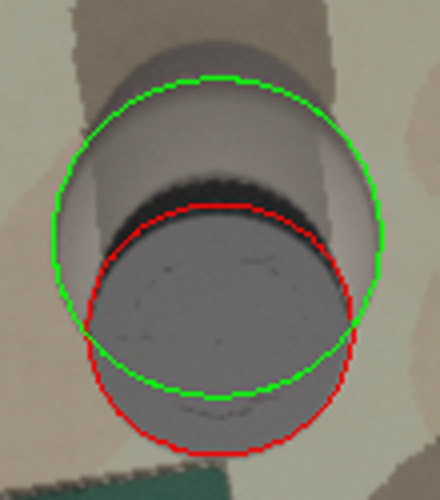

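```bash
python3 - <<'E'
from h import *
o=env.get_obs(); W=cam("wrist",o)
c=onz((289.8,210),W,.179); print(c)
rel(*pose([c[0],c[1],.223],-10,0,False),o)
E
```

```text
[0.44519695 0.2353089  0.179     ]
travel [0.39, 0.02, 12.92] turn [-0.11, 0.26, -0.05] rows>=2.6
```

Emit:
apply_moves --series '[{"travel": [0.39, 0, 4], "turn": [-0.1, 0.25, 0], "jaw": 1}, {"travel": [0.39, 0, 8], "turn": [-0.1, 0.25, 0], "jaw": 1}, {"travel": [0.39, 0, 11], "turn": [-0.1, 0.25, 0], "jaw": 1}, {"travel": [0.39, 0, 12.5], "turn": [-0.1, 0.25, 0], "jaw": 1}, {"travel": [0.39, 0, 12.9], "turn": [-0.1, 0.25, 0], "jaw": 1}, {"travel": [0.39, 0, 12.9], "turn": [-0.1, 0.25, 0], "jaw": 1}]'

```text
time: 15.9
tool_pos: [0.4454, 0.2353, 0.2232]
tool_rot: [0.996, -0.088, -0.0, -0.0]
force: [1.1, -1.0, 1.4]
finger_gap: 0.0852
```

```bash
python3 - <<'E'
from h import *
o=env.get_obs(); st(o)
save(env.grab_frame("wrist"),"w10")
E
```

```text
t 15.90 tcp [0.4454 0.2353 0.2232] grasp [0.4454 0.2353 0.1692] x yaw -10.1 z [-0.  0. -1.] F [ 1.1 -1.   1.4] gap 0.0852 j [0.35 0.43 1.94 0.   0.77 0.53]
```

View pics/w10.png

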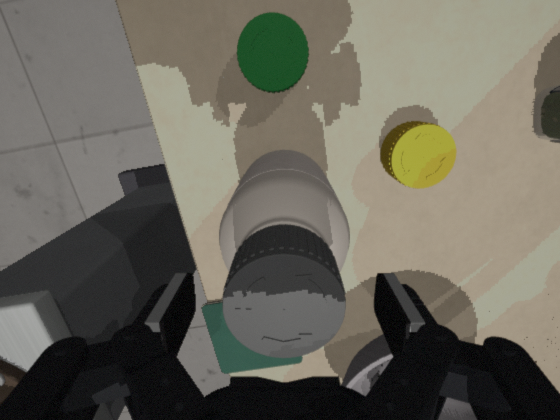

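```bash
python3 - <<'E'
from h import *
o=env.get_obs(); W=cam("wrist",o); f=cv2.imread("pics/w10.png")
c=o["tool_pos"].copy(); th=np.linspace(0,2*np.pi,100)
p=proj(np.c_[c[0]+.027*np.cos(th),c[1]+.027*np.sin(th),np.full(100,.179)],W); print(p.min(0),p.max(0))
cv2.polylines(f,[np.round(p*16).astype(np.int32)],True,(0,0,255),1,shift=4)
save(f[:,:,::-1],"w10d",(190,210,380,380),4)
E
```

```text
[222.2851443  251.57095544] [347.19981368 356.9548881 ]
```

View pics/w10d.png

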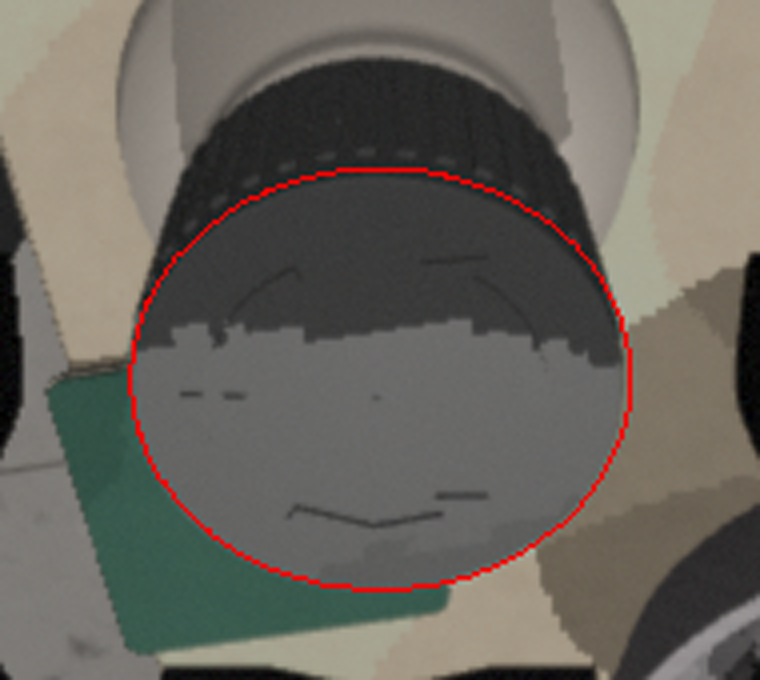

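The real cap's top lines up with the tool axis to within about 1 mm. I'll close on it now.

Emit:
apply_moves --series '[{"travel": [0, 0, 0], "turn": [0, 0, 0], "jaw": 0.5}, {"travel": [0, 0, 0], "turn": [0, 0, 0], "jaw": 0.3}, {"travel": [0, 0, 0], "turn": [0, 0, 0], "jaw": 0}, {"travel": [0, 0, 0], "turn": [0, 0, 0], "jaw": 0}, {"travel": [0, 0, 0], "turn": [0, 0, 0], "jaw": 0}, {"travel": [0, 0, 0], "turn": [0, 0, 0], "jaw": 0}]' --grip_force 60

```text
time: 16.55
tool_pos: [0.4455, 0.2355, 0.2245]
tool_rot: [0.996, -0.088, 0.001, -0.0]
force: [-2.1, 0.3, 5.4]
finger_gap: 0.0528
```

```bash
python3 - <<'E'
from h import *
o=env.get_obs(); st(o)
save(env.grab_frame("wrist"),"w11")
E
```

```text
t 16.55 tcp [0.4455 0.2355 0.2245] grasp [0.4456 0.2356 0.1705] x yaw -10.1 z [ 0.001  0.001 -1.   ] F [-2.1  0.3  5.4] gap 0.0528 j [0.36 0.43 1.94 0.   0.77 0.53]
```

View pics/w11.png

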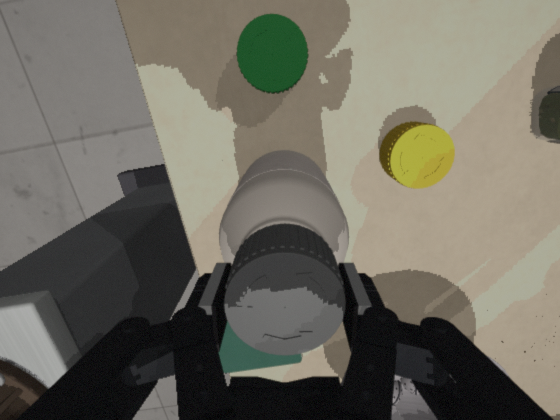

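Emit:
apply_moves --series '[{"travel": [0, 0, 0.15], "turn": [0, 0, 0], "jaw": 0}, {"travel": [0, 0, 0.3], "turn": [0, 0, 0], "jaw": 0}, {"travel": [0, 0, 0.45], "turn": [0, 0, 0], "jaw": 0}, {"travel": [0, 0, 0.6], "turn": [0, 0, 0], "jaw": 0}, {"travel": [0, 0, 0.65], "turn": [0, 0, 0], "jaw": 0}, {"travel": [0, 0, 0.65], "turn": [0, 0, 0], "jaw": 0}]'

```text
time: 17.2
tool_pos: [0.4455, 0.2356, 0.2189]
tool_rot: [0.996, -0.088, 0.001, -0.001]
force: [-2.4, -2.4, 11.2]
finger_gap: 0.0526
```

```bash
python3 - <<'E'
from h import *
st()
E
```

```text
t 17.20 tcp [0.4455 0.2356 0.2189] grasp [0.4457 0.2357 0.1649] x yaw -10.1 z [ 0.002  0.001 -1.   ] F [-2.4 -2.4 11.2] gap 0.0526 j [0.36 0.43 1.95 0.   0.76 0.53]
```

Emit:
apply_moves --series '[{"travel": [0, 0, 0.1], "turn": [0, 0, -5], "jaw": 0}, {"travel": [0, 0, 0.1], "turn": [0, 0, -10], "jaw": 0}, {"travel": [0, 0, 0.1], "turn": [0, 0, -16], "jaw": 0}, {"travel": [0, 0, 0.1], "turn": [0, 0, -22], "jaw": 0}, {"travel": [0, 0, 0.1], "turn": [0, 0, -28], "jaw": 0}, {"travel": [0, 0, 0.1], "turn": [0, 0, -34], "jaw": 0}, {"travel": [0, 0, 0.1], "turn": [0, 0, -40], "jaw": 0}, {"travel": [0, 0, 0.1], "turn": [0, 0, -46], "jaw": 0}, {"travel": [0, 0, 0.1], "turn": [0, 0, -52], "jaw": 0}, {"travel": [0, 0, 0.1], "turn": [0, 0, -58], "jaw": 0}, {"travel": [0, 0, 0.1], "turn": [0, 0, -61], "jaw": 0}, {"travel": [0, 0, 0.1], "turn": [0, 0, -61], "jaw": 0}]'

```text
time: 18.4
tool_pos: [0.4455, 0.2357, 0.219]
tool_rot: [0.902, 0.431, 0.002, -0.0]
force: [-3.4, -0.9, 10.0]
finger_gap: 0.0528
```

```bash
python3 - <<'E'
from h import *
o=env.get_obs();st(o);print(np.round(o["torque"],2))
save(env.grab_frame("wrist"),"w12")
E
```

```text
t 18.40 tcp [0.4455 0.2357 0.219 ] grasp [0.4457 0.2358 0.165 ] x yaw 51.1 z [ 0.003  0.002 -1.   ] F [-3.4 -0.9 10. ] gap 0.0528 j [ 0.36  0.43  1.95  0.    0.76 -0.54]
[-0.04  0.65  0.03]
```

View pics/w12.png

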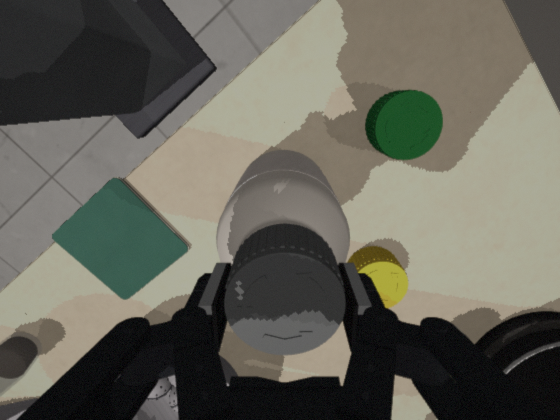

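The cap turned with the gripper: its arrow marks hold the same position in the image. I'll lift a little and check the force.

Emit:
apply_moves --series '[{"travel": [0, 0, -0.3], "turn": [0, 0, 0], "jaw": 0}, {"travel": [0, 0, -0.6], "turn": [0, 0, 0], "jaw": 0}, {"travel": [0, 0, -0.9], "turn": [0, 0, 0], "jaw": 0}, {"travel": [0, 0, -1.2], "turn": [0, 0, 0], "jaw": 0}]'

```text
time: 18.85
tool_pos: [0.4453, 0.2357, 0.2311]
tool_rot: [0.903, 0.43, 0.002, 0.0]
force: [-1.2, -0.6, -0.3]
finger_gap: 0.0527
```

```bash
python3 - <<'E'
from h import *
o=env.get_obs();st(o);print(np.round(o["torque"],2))
save(env.grab_frame("wrist"),"w13")
E
```

```text
t 18.85 tcp [0.4453 0.2357 0.2311] grasp [0.4455 0.2357 0.1771] x yaw 51.0 z [ 0.003  0.001 -1.   ] F [-1.2 -0.6 -0.3] gap 0.0527 j [ 0.36  0.42  1.94  0.    0.79 -0.53]
[-0.01  0.08  0.03]
```

View pics/w13.png

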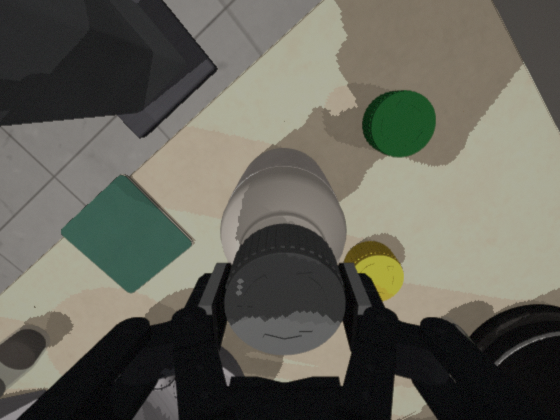

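The force shows no resistance and none of the bottle's weight, so the cap is free. I'll lift another 5 cm.

Emit:
apply_moves --series '[{"travel": [0, 0, -0.5], "turn": [0, 0, 0], "jaw": 0}, {"travel": [0, 0, -1.2], "turn": [0, 0, 0], "jaw": 0}, {"travel": [0, 0, -2], "turn": [0, 0, 0], "jaw": 0}, {"travel": [0, 0, -3], "turn": [0, 0, 0], "jaw": 0}, {"travel": [0, 0, -4], "turn": [-0.1, 0.1, 0], "jaw": 0}, {"travel": [0, 0, -4.7], "turn": [-0.1, 0.1, 0], "jaw": 0}, {"travel": [0, 0, -5], "turn": [-0.1, 0.1, 0], "jaw": 0}, {"travel": [0, 0, -5], "turn": [-0.1, 0.1, 0], "jaw": 0}, {"travel": [0, 0, -5], "turn": [-0.1, 0.1, 0], "jaw": 0}]'

```text
time: 19.8
tool_pos: [0.4451, 0.2356, 0.2812]
tool_rot: [0.903, 0.43, 0.003, 0.0]
force: [-0.5, -0.3, 0.2]
finger_gap: 0.0531
```

```bash
python3 - <<'E'
from h import *
o=env.get_obs();st(o);print(np.round(o["torque"],2))
save(env.grab_frame("wrist"),"w14");save(env.grab_frame("scene"),"c14",(150,150,370,330),3);save(env.grab_frame("side"),"s14",(180,130,400,360),2.5)
E
```

```text
t 19.80 tcp [0.4451 0.2356 0.2812] grasp [0.4454 0.2357 0.2272] x yaw 51.0 z [ 0.006  0.002 -1.   ] F [-0.5 -0.3  0.2] gap 0.0531 j [ 0.36  0.35  1.88 -0.    0.91 -0.53]
[-0.02 -0.04  0.06]
```

View pics/w14.png

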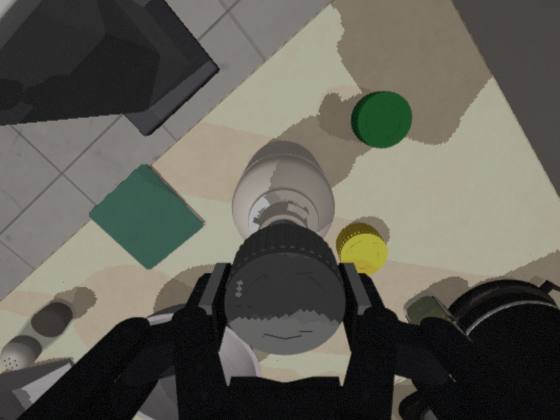

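View pics/c14.png

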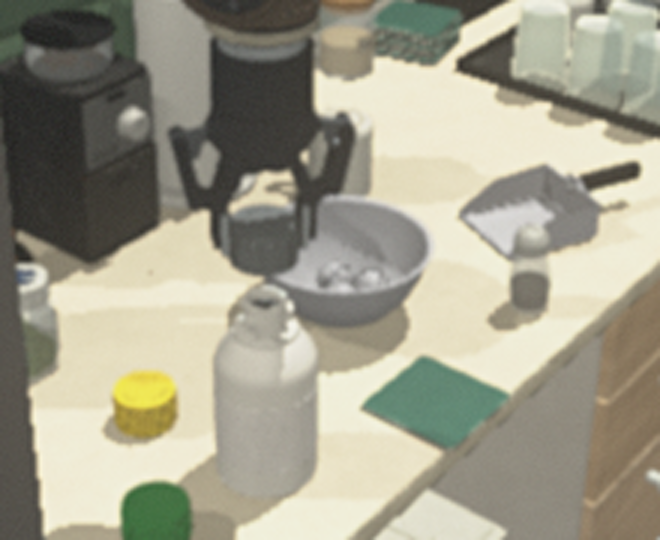

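View pics/s14.png

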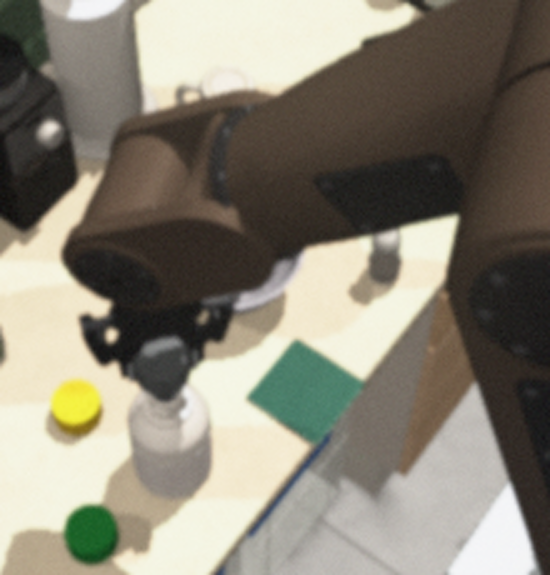

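The cap is held level above the open neck, and the bottle and bowl are standing. The balls are in the bowl and the scoop is flat on the worktop. I'm handing in.

```bash
python3 -c "
from rig import env
print(env.finish_job())"
```

```text
the job is handed in; nothing more can be done
None
```

The job is done and handed in at about 20 s of the 61 s allowed. I tipped the tea balls into the bowl and set the empty scoop back flat on its original spot, clear of the bowl. Then I pushed the grey cap down 5.6 mm at about 11 N, turned it 61° anticlockwise and lifted it off.

- **Cap and bottle:** the cap is held level, roughly 4 cm above the neck's rim. The gripper is within about 0.4° of vertical and there is no load on the wrist. The bottle is open and still standing where it was.
- **Balls:** they began rolling out at about 22° of tilt, sooner than the 36° stated, but all landed in the bowl. I counted three there right after the tip. The last pictures only partly show the bowl and confirm at least two.
- **Left alone:** the shaker and coaster look undisturbed in the last scene view. The arm partly hides the mug and spice jar there, so I could not fully check those two, but nothing came near them.

No check failed or disagreed beyond the earlier rolling angle.

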